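Unscrew the wheel cap of a skate-sharpening head

TASK

The grinding wheel is due for a change. Unscrew the knurled steel cap that sits above the wheel on the grinding head, turning it anticlockwise in repeated twists until it lifts off, and set it (do not drop it) upright, open side down, in the parts tray. Do not knock over the oil bottle.

Things in the scene. Friction and masses are not known exactly. Their poses are not given: they have to be found in the camera images.
- cap: Knurled round steel cap, 50 mm diameter, 38 mm tall, 0.16 kg, open below. Origin: centre of its open lower rim (94 mm above the bench at the start); z up its axis. Two inner lugs hold it: it turns easily, without rising, and lifts only once its yaw is 118 degrees or more anticlockwise of the head's; a stop ends the turn at about 137. It starts at 2 to 22. Sideways play 1.5 mm.
- head: Grinding head, fixed, on either side: grey square foot 130 mm, motor can 104 mm across, blue-grey wheel 94 mm across, top 90 mm high, then the spindle nose under the cap, 38 mm across, top 127 mm high. Origin on the bench under the spindle axis, z up. The other post, with a 34 mm knob and no wheel, is not part of the job.
- tray: Open square parts tray of dark steel, fixed to the bench, 180 x 180 mm outside, walls 4 mm thick, rim 24 mm above the bench, floor about 4 mm above it. Origin at the centre of its underside.
- oil: White plastic oil bottle with a black cap, standing loose on the bench, 54 mm diameter, 125 mm tall. Origin at the centre of its underside, z up.

How it is judged:
By the outcome, as a careful person would: the job done as asked, in the order asked, and still so for the second after the job is handed in, with the robot touching nothing.
It also fails if it takes over 51 s, if anything falls off the work surface, if the arm or the gripper's body presses on something with over 40 N, if the wrist force passes 120 N, or if a joint passes its speed limit or range.

ROBOT

A 7-joint arm with a two-finger parallel gripper is mounted at the origin on the work surface. World frame = base frame: x ahead of the robot, y to its left, z up, the work surface at z = 0. Lengths are in m, angles in rad, forces in N, time in s.
With the tool pointing down it reaches from about 0.35 to 0.9 m from the base axis. Payload 8.1 kg.
Tool frame: the origin (TCP) lies on the centre line of the jaws, within the pads' length; the fingertips stand 19 mm ahead of it and the grasp point (between the pads) is the TCP; z points along the fingers, y is the direction in which the jaws open and shut (so a half turn about z gives the same grasp; the last joint's range is limited). The gripper opens to 92 mm and grips with 3 to 60 N. Pads are 19 mm wide; open, the fingers measure 130 mm over their backs; the gripper's body (75 mm by 190 mm) begins 47 mm behind the grasp point.
Start: joints at [1.159, 0.434, 0.025, 1.573, -0.012, 1.134, -0.075], TCP at [0.19, -0.595, 0.246] pointing down, gripper open.
Joint ranges: [-2.62, 2.62], [-0.44, 2.09], [-1.27, 1.32], [0.08, 2.57], [-1.32, 4.46], [0.12, 2], [-2.74, 2.74]. Speed limits (rad/s): [2.22, 2.22, 3.01, 3.01, 3.14, 3.14, 3.14].

INTERFACE

Orientations are given as a rotation vector (axis times angle).
In Python, from cell import monitor, imaging, workorder, outline_of gives the robot as it stands.
- The arm moves only by the tool move_arm, never from a script. Its argument "series" is a list of rows, each a list of 6 numbers: the shift along the world's x, y, z in cm, then the turn, a rotation vector about the world's x, y, z in degrees. A call has 1 to 8 rows; each row shifts and turns the commanded pose from where the row before left it; what a row does not reach is not made up. A row lasts 1/10 s, in which the tool goes at most 50 mm and 8.59 degrees, less where a joint would pass 70% of its speed; a pose out of reach is approached as far as the arm can. A call with a gripper value outside its range is refused whole. "grip" is the opening, from 0 (shut) to 1 (fully open), set as the call begins (left out, the last holds). The fingers move at their own pace and stop on an object; "force" is the grip in N (left out, the last holds). Time passes only in rows, so rows that do not move let the fingers close. It gives the time, the measured TCP pose, the force and the opening at its end, in the units of the state.
- monitor.observe(): the state, without advancing time (a new reading comes with each control period).
- imaging.get_image(name): name is "scene" or "side" or "wrist"; returns a dict with "color" (420x560x3 uint8, red, green, blue), "fx", "fy", "cx", "cy" (pixels), "dist_coeffs" ([k1, k2, p1, p2, k3] as OpenCV has them; the pictures are not rectified), "rvec" (rotation vector, rad) and "tvec" (3), from world to camera coordinates, as OpenCV has them; the wrist camera has in their place "mount" (4x4, takes a point from camera to tool coordinates, whose origin is the TCP and whose axes are the flange's). Camera axes: x right, y down, z forward; pixel columns grow to the right and rows downward; lengths in m; the calibration is good to about 2 mm. A picture is of the moment at which its call begins: read the wrist's pose just before it. There is no depth.
- workorder.sign_off(): hands the job in, once; it reports no verdict.
Trained networks look in the newest picture that a camera, given by its name, has taken for a name from the list of things; names that differ only in an ending like _2 or _b are one class to them, and where a whole thing is asked for, a point or a joint stands for the part that bears it (a point fixed in the world has none). Each returns a list of dicts, best first, with "p" (0 to 1); they miss things now and then, are a little off and sometimes report something else, mostly with a low value. They report only what shows in the picture. A call takes as long as a camera call.
- outline_of(camera, thing): "mask" (420x560 bool, what is visible of it) and "rect" ([left, top, width, height] in pixels, round what is visible of it).
The state is a dict: "clock": time; "joints": joint angles; "dq": joint speeds; "joint_efforts": joint torques, N m; "position": TCP position; "ee_rot": TCP orientation; "force": force on the tool from outside, world axes, zero at the start; "ft_torque": the same for the moment, N m; "width": opening from 0.0 (shut) to 1.0 (fully open).
Only numpy, scipy, OpenCV 4.12 (cv2) and the standard library are available. Lean on these libraries where they do the work, as an engineer would, in place of code of your own. Each camera call takes 0.05 s, during which the arm holds its last target. There are 200 camera calls.

## Working session

There is one attempt and no reset: what is moved stays moved. The work goes in short steps, Python scripts to look and compute and a tool call to move; the robot and the scene stay as the last step left them, time stands still between calls to the robot, and variables do not carry over. Pictures are saved under pics/ and viewed, about 8 in all and at most 12, crops included, and the job is handed in when it is done.

Besides the shell and the picture viewer there is one more tool, called after "Request:" by a JSON object that holds its "op" and its "data". move_arm: Moves the arm, as the interface text tells. Its arguments: {"type":"object","properties":{"series":{"type":"array"},"grip":{"type":"number"},"force":{"type":"number"}},"required":["series"]}

```bash
ls; mkdir -p pics
cat > h.py <<'E'
import numpy as np, cv2
from cell import monitor, imaging, workorder, outline_of
def ray(im,u,v):
    K=np.array([[im['fx'],0,im['cx']],[0,im['fy'],im['cy']],[0,0,1]])
    n=cv2.undistortPoints(np.array([[[u,v]]],float),K,np.array(im['dist_coeffs'],float))[0,0]
    d=np.array([n[0],n[1],1.])
    if 'mount' in im:
        s=im['st'];R=cv2.Rodrigues(np.array(s['ee_rot'],float))[0];M=np.array(im['mount'])
        return R@M[:3,3]+np.array(s['position']),R@M[:3,:3]@d
    R=cv2.Rodrigues(np.array(im['rvec'],float))[0]
    return -R.T@np.array(im['tvec'],float).ravel(),R.T@d
def atz(im,u,v,z):
    o,d=ray(im,u,v);return o+d*(z-o[2])/d[2]
def get(n):
    s=monitor.observe();im=imaging.get_image(n);im['st']=s;return im
def save(im,f): cv2.imwrite('pics/'+f,im['color'][:,:,::-1])
E
python3 - <<'E'
from h import *
np.set_printoptions(precision=3,suppress=True)
for n in ['scene','side']:
    im=get(n);save(im,n+'1.png')
    for t in ['cap','head','tray','oil']:
        for r in outline_of(n,t)[:2]:
            l,tp,w,h=r['rect'];ys,xs=np.nonzero(r['mask'])
            print(n,t,round(r['p'],2),r['rect'],'bot',atz(im,l+w/2,tp+h,0)[:2],'c@.113',atz(im,xs.mean(),ys.mean(),.113)[:2],'c@0.01',atz(im,xs.mean(),ys.mean(),.01)[:2])
s=monitor.observe();print(s)
E
```

```text
pics
scene cap 0.74 [428.2, 176.8, 34.8, 38.3] bot [0.438 0.289] c@.113 [0.52 0.27] c@0.01 [0.391 0.279]
scene head 0.86 [391.0, 188.7, 84.5, 77.9] bot [0.583 0.287] c@.113 [0.622 0.263] c@0.01 [0.516 0.271]
scene tray 0.82 [238.7, 151.3, 107.7, 81.9] bot [0.611 0.023] c@.113 [0.615 0.022] c@0.01 [ 0.508 -0.025]
scene oil 0.9 [221.0, 183.3, 27.1, 64.7] bot [ 0.69  -0.061] c@.113 [ 0.718 -0.031] c@0.01 [ 0.634 -0.089]
side cap 0.82 [155.8, 259.7, 41.2, 45.1] bot [0.578 0.249] c@.113 [0.517 0.273] c@0.01 [0.625 0.226]
side head 0.62 [128.3, 276.5, 105.9, 95.5] bot [0.452 0.315] c@.113 [0.433 0.314] c@0.01 [0.521 0.276]
side tray 0.66 [249.0, 220.0, 126.3, 82.6] bot [0.414 0.065] c@.113 [0.411 0.075] c@0.01 [ 0.494 -0.02 ]
side oil 0.66 [257.6, 172.2, 25.7, 53.9] bot [ 0.646 -0.042] c@.113 [0.595 0.005] c@0.01 [ 0.723 -0.108]
{'clock': 0.5, 'joints': array([ 1.159,  0.435,  0.025,  1.573, -0.012,  1.134, -0.075]), 'dq': array([ 0.001, -0.   ,  0.001, -0.001,  0.001, -0.001,  0.   ]), 'joint_efforts': array([ -0.001, -66.714,   0.983, -31.457,  -0.06 ,   0.034,   0.   ]), 'position': array([ 0.19 , -0.595,  0.246]), 'ee_rot': array([-3.104, -0.483,  0.   ]), 'force': array([-0.627,  0.051, -0.083]), 'ft_torque': array([-0.004,  0.029,  0.029]), 'width': 0.9952783761964813}
```

View pics/scene1.png

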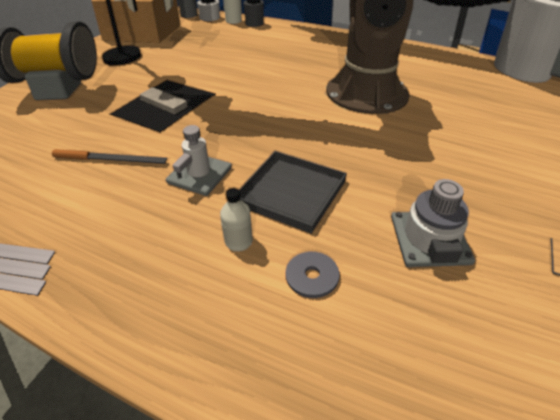

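View pics/side1.png

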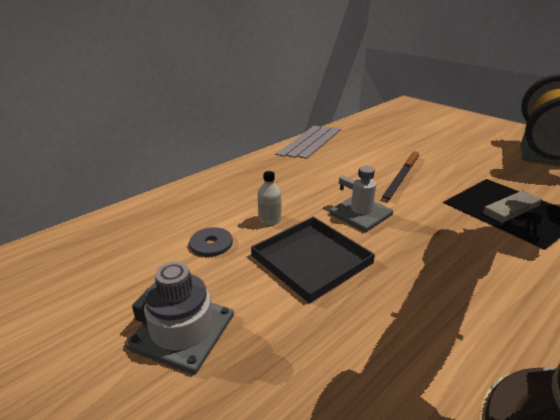

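The scene view shows the cap at about (446,195) on the head with the wheel, the tray at (294,190) and the oil bottle at (237,225). The knob post is at (197,155). The side view agrees: cap (173,282), tray (312,257), bottle (270,198). I'm going over the cap now.

Request:
{"op": "move_arm", "data": {"series": [[3, 3, 0, 0, 0, 0], [3, 3, 0, 0, 0, 0], [3, 3, 0, 0, 0, 0], [3, 3, 0, 0, 0, 0], [3, 3, 0, 0, 0, 0], [3, 3, 0, 0, 0, 0], [3, 3, 0, 0, 0, 0], [3, 3, 0, 0, 0, 0]], "grip": 1}}

```text
clock: 1.3
position: [0.431, -0.3542, 0.246]
ee_rot: [3.104, 0.483, 0.001]
force: [0.3, -1.5, -0.6]
width: 0.997
```

Request:
{"op": "move_arm", "data": {"series": [[1, 4, 0, 0, 0, 4], [1, 4, 0, 0, 0, 4], [1, 4, 0, 0, 0, 4], [1, 4, 0, 0, 0, 4], [1, 4, 0, 0, 0, 4], [1, 4, 0, 0, 0, 4], [1, 4, 0, 0, 0, 4], [1, 4, 0, 0, 0, 4]]}}

```text
clock: 2.1
position: [0.5101, -0.0339, 0.246]
ee_rot: [2.849, 1.323, 0.001]
force: [1.4, -0.5, 0.4]
width: 0.997
```

Request:
{"op": "move_arm", "data": {"series": [[0, 4, 0, 0, 0, 0], [0, 4, 0, 0, 0, 0], [0, 4, 0, 0, 0, 0], [0, 4, 0, 0, 0, 0], [0, 4, 0, 0, 0, 0], [0, 4, 0, 0, 0, 0], [0, 4, 0, 0, 0, 0], [0, 0, 0, 0, 0, 0]]}}

```text
clock: 2.9
position: [0.5083, 0.2512, 0.246]
ee_rot: [-2.842, -1.329, -0.002]
force: [0.3, -0.2, -0.1]
width: 1.0
```

Run:
```python
from h import *
np.set_printoptions(precision=4,suppress=True)
im=get('wrist');save(im,'w1.png');s=monitor.observe()
print(s['position'],s['joints'],np.array(im['mount']))
for t in ['cap','head']:
    for r in outline_of('wrist',t)[:2]:
        l,tp,w,h=r['rect'];M=cv2.moments(r['mask'].astype(np.uint8))
        (cx,cy),rad=cv2.minEnclosingCircle(np.argwhere(r['mask'])[:,::-1].astype(np.float32))
        print(t,r['p'],r['rect'],rad,'rect c@.132',atz(im,l+w/2,tp+h/2,.132)[:2],'circ',cx,cy, 'mean@.113',atz(im,M['m10']/M['m00'],M['m01']/M['m00'],.113)[:2])
```

```text
[0.509  0.2479 0.2458] [-0.2089  0.3826 -0.4586  1.6904  0.1838  1.111  -1.419 ] [[ 0.0004 -0.9647 -0.2633  0.0697]
 [ 1.      0.0004  0.0002  0.0006]
 [-0.0001 -0.2633  0.9647 -0.1384]
 [ 0.      0.      0.      1.    ]]
cap 0.86 [235.5, 143.9, 74.0, 76.3] 38.871734619140625 rect c@.132 [0.5214 0.2722] circ 272.5 182.86842346191406 mean@.113 [0.5184 0.2691]
cap 0.66 [194.9, 70.1, 168.6, 174.6] 90.6746826171875 rect c@.132 [0.5357 0.2822] circ 274.5176696777344 158.2522735595703 mean@.113 [0.5369 0.2861]
head 0.56 [192.1, 69.9, 167.2, 173.3] 90.18313598632812 rect c@.132 [0.5342 0.2841] circ 274.6641845703125 158.05970764160156 mean@.113 [0.5371 0.2861]
```

View pics/w1.png

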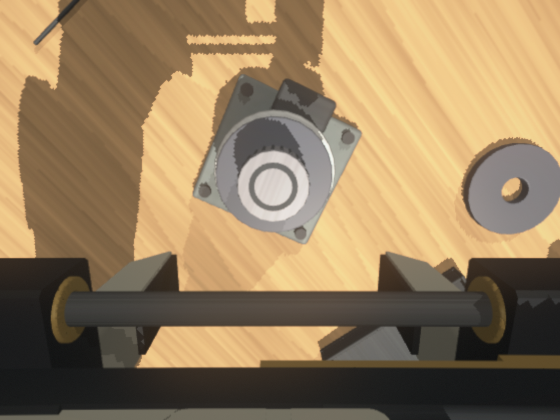

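The wrist view shows the cap's top ring at about (273,185), clear of the jaws, with its wheel below and the black box at (305,100) lower than the cap. I'm computing the offset.

Run:
```python
from h import *
im=get('wrist')
print(im['st']['position'],atz(im,273,184.5,.132), cv2.Rodrigues(im['st']['ee_rot'])[0][:,1])
```

```text
[0.50996572 0.24403475 0.24554582] [0.52245068 0.26296752 0.132     ] [ 7.62593411e-01 -6.46878022e-01  3.38242474e-04]
```

Run:
```python
from h import *
for i in range(2):
    im=get('wrist');r=outline_of('wrist','cap')[0];l,t,w,h=r['rect']
    print(im['st']['position'],r['p'],r['rect'],atz(im,l+w/2,t+h-w/2,.132))
```

```text
[0.51018398 0.24331332 0.24559458] 0.91 [222.8, 135.3, 74.4, 77.1] [0.52014408 0.27279514 0.132     ]Traceback (most recent call last):
  File "<stdin>", line 3, in <module>
IndexError: list index out of range
```

Request:
{"op": "move_arm", "data": {"series": [[0.5, 1.4, 0, 0, 0, 0], [0.5, 1.4, 0, 0, 0, 0], [0, 0, -2, 0, 0, 0], [0, 0, -2, 0, 0, 0], [0, 0, -1, 0, 0, 0], [0, 0, 0, 0, 0, 0], [0, 0, 0, 0, 0, 0], [0, 0, 0, 0, 0, 0]]}}

```text
clock: 4.1
position: [0.5204, 0.2732, 0.1968]
ee_rot: [-2.851, -1.32, -0.002]
force: [-0.7, 0.4, -0.3]
width: 1.0
```

Run:
```python
from h import *
im=get('wrist');save(im,'w2.png')
rs=outline_of('wrist','cap')
for r in rs[:2]:
    l,t,w,h=r['rect']
    print(im['st']['position'],r['p'],r['rect'],atz(im,l+w/2,t+h-w/2,.132))
```

```text
(no output)
```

View pics/w2.png

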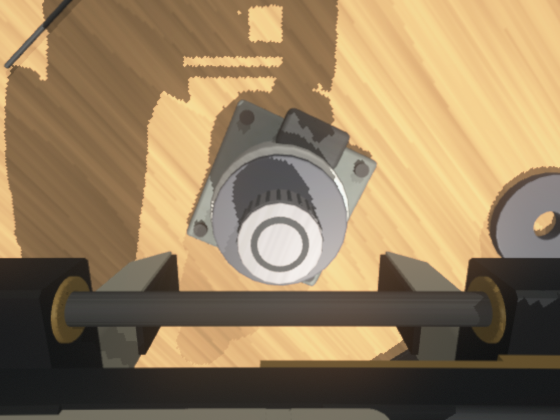

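The cap top is at (280,245), centred between the jaws on column 280.

Run:
```python
from h import *
im=get('wrist');print(im['st']['position'],atz(im,280,244.5,.132))
```

```text
[0.52036962 0.27286018 0.19667131] [0.51968201 0.2691885  0.132     ]
```

Request:
{"op": "move_arm", "data": {"series": [[0, 0, -2, 0, 0, 0], [0, 0, -2, 0, 0, 0], [0, 0, -2, 0, 0, 0], [0, 0, -1.2, 0, 0, 0], [0, 0, -0.6, 0, 0, 0], [0, 0, 0, 0, 0, 0], [0, 0, 0, 0, 0, 0], [0, 0, 0, 0, 0, 0]]}}

```text
clock: 5.05
position: [0.5204, 0.2729, 0.1187]
ee_rot: [-2.851, -1.32, -0.002]
force: [-0.6, -0.4, -0.2]
width: 1.003
```

Request:
{"op": "move_arm", "data": {"series": [[0, -0.2, 0, 0, 0, 0], [0, 0, 0, 0, 0, 0], [0, 0, 0, 0, 0, 0], [0, 0, 0, 0, 0, 0], [0, 0, 0, 0, 0, 0], [0, 0, 0, 0, 0, 0], [0, 0, 0, 0, 0, 0], [0, 0, 0, 0, 0, 0]], "grip": 0, "force": 20}}

```text
clock: 5.85
position: [0.5199, 0.2706, 0.1177]
ee_rot: [-2.851, -1.32, 0.0]
force: [0.2, -0.0, 0.3]
width: 0.546
```

Run:
```python
from h import *
s=monitor.observe();print(s['position'],s['width'],s['force'],s['ft_torque'])
```

```text
[0.51987925 0.27059318 0.11771822] 0.5456026145687002 [ 0.16238444 -0.0293708   0.33872386] [-0.05278344  0.01579547  0.00386326]
```

Gripped at 50 mm with almost no side force, so the arm is well centred. First twist.

Request:
{"op": "move_arm", "data": {"series": [[0, 0, 0, 0, 0, 8], [0, 0, 0, 0, 0, 8], [0, 0, 0, 0, 0, 8], [0, 0, 0, 0, 0, 8], [0, 0, 0, 0, 0, 8], [0, 0, 0, 0, 0, 8], [0, 0, 0, 0, 0, 8], [0, 0, 0, 0, 0, 4]]}}

```text
clock: 6.65
position: [0.5201, 0.2705, 0.1178]
ee_rot: [-1.802, -2.573, -0.0]
force: [0.0, -0.3, 0.1]
width: 0.541
```

Run:
```python
from h import *
s=monitor.observe();print(s['position'],s['width'],s['force'],s['ft_torque'],s['joints'])
im=get('wrist');save(im,'w3.png')
```

```text
[0.52007791 0.27046889 0.11775362] 0.5412058219678149 [ 0.01246324 -0.29905122  0.10127944] [-0.04105906 -0.14903877 -0.02518   ] [-0.10344252  0.60652895 -0.68372236  1.77102464  0.46521007  0.93150562
 -0.63554991]
```

Request:
{"op": "move_arm", "data": {"series": [[0, 0, 0, 0, 0, 8], [0, 0, 0, 0, 0, 8], [0, 0, 0, 0, 0, 8], [0, 0, 0, 0, 0, 8], [0, 0, 0, 0, 0, 8], [0, 0, 0, 0, 0, 8], [0, 0, 0, 0, 0, 4], [0, 0, 0, 0, 0, 0]]}}

```text
clock: 7.5
position: [0.5201, 0.2704, 0.1177]
ee_rot: [-0.501, -3.101, -0.0]
force: [0.2, -1.0, 1.6]
width: 0.543
```

Run:
```python
from h import *
s=monitor.observe();print(s['position'],s['width'],s['force'],s['ft_torque'],s['joints'])
```

```text
[0.52008735 0.27044326 0.11770721] 0.5430582074703164 [ 0.24686615 -0.97140945  1.61488116] [ 0.05922318 -0.14527204 -0.02000161] [ 0.02477521  0.6844454  -0.90377938  1.76047062  0.62571627  1.01184255
  0.13201334]
```

Request:
{"op": "move_arm", "data": {"series": [[0, 0, 0, 0, 0, 4], [0, 0, 0, 0, 0, 4], [0, 0, 0, 0, 0, 0], [0, 0, 0, 0, 0, 0]]}}

```text
clock: 7.9
position: [0.5199, 0.2705, 0.1177]
ee_rot: [0.288, 3.128, -0.0]
force: [0.8, -0.7, 1.5]
width: 0.542
```

Run:
```python
from h import *
s=monitor.observe();print(s['position'],s['ee_rot'],s['width'],s['force'],s['ft_torque'],s['joints'])
```

```text
[0.51994518 0.27052128 0.11773082] [ 2.88499463e-01  3.12829141e+00 -2.93181584e-05] 0.5424739578471149 [ 0.75740761 -0.70404677  1.49971569] [ 0.05788998 -0.17447623  0.00134157] [ 0.04129074  0.69787154 -0.93552879  1.75937903  0.64949483  1.02607603
  0.24858198]
```

Turned 120° with no stop torque. I'm trying a gentle lift.

Request:
{"op": "move_arm", "data": {"series": [[0, 0, 0.2, 0, 0, 0], [0, 0, 0.2, 0, 0, 0], [0, 0, 0, 0, 0, 0]]}}

```text
clock: 8.2
position: [0.5199, 0.2706, 0.122]
ee_rot: [0.284, 3.129, 0.0]
force: [-0.3, -0.0, -2.7]
width: 0.544
```

Run:
```python
from h import *
s=monitor.observe();print(s['position'],s['width'],s['force'],s['ft_torque'])
im=get('side');save(im,'s2.png')
```

```text
[0.51992481 0.27063261 0.12198643] 0.543533634794689 [-0.31845489 -0.00779242 -2.7474952 ] [ 0.0997256  -0.12035817 -0.01864181]
```

Request:
{"op": "move_arm", "data": {"series": [[0, 0, 1, 0, 0, 0], [0, 0, 1, 0, 0, 0], [0, 0, 1, 0, 0, 0], [0, 0, 1, 0, 0, 0], [0, 0, 2, 0, 0, 0], [0, 0, 2, 0, 0, 0], [0, 0, 1, 0, 0, 0], [0, 0, 0, 0, 0, 0]]}}

```text
clock: 9.05
position: [0.5205, 0.2712, 0.2135]
ee_rot: [0.282, 3.127, 0.002]
force: [0.5, 0.8, -2.5]
width: 0.544
```

Run:
```python
from h import *
np.set_printoptions(precision=3,suppress=True)
s=monitor.observe();print(s['position'],s['width'],s['force'],s['ft_torque'],s['joints'])
im=get('side')
r=outline_of('side','tray')[0]
m=max(cv2.findContours(r['mask'].astype(np.uint8),0,2)[0],key=cv2.contourArea)
q=cv2.approxPolyDP(m,8,True)[:,0];print(q,[atz(im,*p,.02)[:2] for p in q])
save(im,'s3.png')
im=get('scene')
r=outline_of('scene','tray')[0]
m=max(cv2.findContours(r['mask'].astype(np.uint8),0,2)[0],key=cv2.contourArea)
q=cv2.approxPolyDP(m,8,True)[:,0];print(q,[atz(im,*p,.02)[:2] for p in q])
save(im,'c3.png')
a=cv2.imread('pics/s3.png')[100:400,60:460];b=cv2.imread('pics/c3.png')[80:380,140:540]
cv2.imwrite('pics/both.png',np.hstack([a,b]))
```

```text
[0.52  0.271 0.213] 0.5443546786715756 [ 0.458  0.848 -2.503] [ 0.073 -0.109 -0.093] [ 0.088  0.602 -1.01   1.657  0.545  1.188  0.339]
[[313 216]
 [251 246]
 [308 302]
 [374 257]] [array([ 0.587, -0.123]), array([0.598, 0.055]), array([0.407, 0.084]), array([ 0.402, -0.102])]
[[273 151]
 [238 187]
 [240 199]
 [311 233]
 [346 174]] [array([ 0.409, -0.116]), array([ 0.555, -0.127]), array([ 0.586, -0.105]), array([0.614, 0.061]), array([0.421, 0.066])]
```

View pics/both.png

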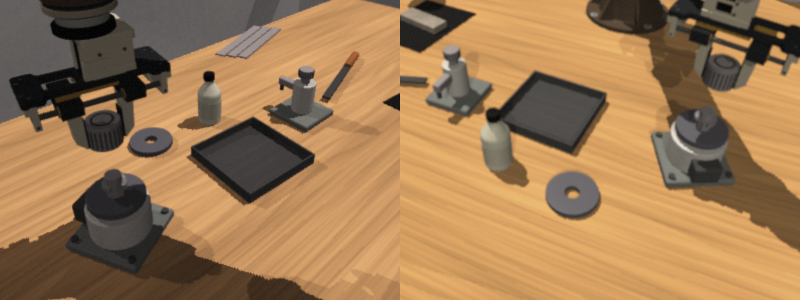

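The cap is off and held upright. In the left (side) crop it is at (103,128), with the bare spindle nose at (115,185) below. The tray is clear, and the bottle at (209,100) is still standing.

Request:
{"op": "move_arm", "data": {"series": [[-0.2, -3, 0, 0, 0, 0], [-0.2, -4, 0, 0, 0, 0], [-0.2, -4, 0, 0, 0, 0], [-0.2, -4, 0, 0, 0, 0], [-0.2, -4, 0, 0, 0, 0], [-0.2, -4, 0, 0, 0, 0], [-0.2, -3, 0, 0, 0, 0], [-0.2, -3, 0, 0, 0, 0]]}}

```text
clock: 10.05
position: [0.5032, -0.0213, 0.211]
ee_rot: [-0.283, -3.128, 0.0]
force: [0.7, 0.3, -1.9]
width: 0.54
```

Run:
```python
from h import *
np.set_printoptions(precision=3,suppress=True)
s=monitor.observe();print(s['position'],s['ee_rot'],s['width'],s['force'],s['joints'])
im=get('scene')
print('knob',atz(im,192,132,.13),'post foot',atz(im,200,175,0),'oil base',atz(im,238,241,0),'oilcap',atz(im,233,193,.125))
im=get('side')
print('knob',atz(im,366,173,.13),'post foot',atz(im,361,212,0),'oil base',atz(im,270,218,0),'oilcap',atz(im,269,175,.125))
im=get('wrist');save(im,'w4.png')
```

```text
[ 0.503 -0.021  0.211] [-0.283 -3.128  0.   ] 0.5402002587028321 [ 0.665  0.286 -1.872] [ 0.734  0.497 -1.096  1.849  0.494  1.104  0.844]
knob [ 0.553 -0.224  0.13 ] post foot [ 0.534 -0.239  0.   ] oil base [ 0.672 -0.063  0.   ] oilcap [ 0.674 -0.06   0.125]
knob [ 0.514 -0.206  0.13 ] post foot [ 0.539 -0.244  0.   ] oil base [ 0.671 -0.064  0.   ] oilcap [ 0.659 -0.053  0.125]
```

View pics/w4.png

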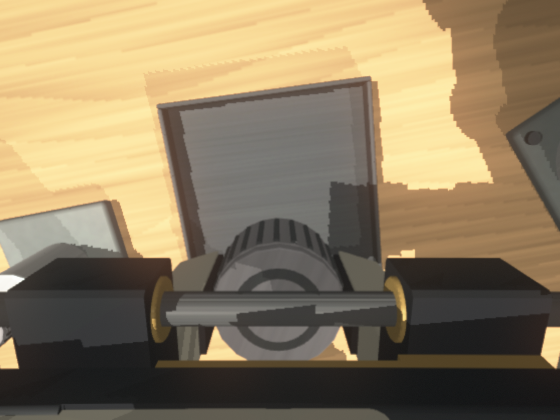

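The wrist view shows the cap held between the pads and the tray rim corners at (160,106) and (371,79). I'm checking the tray centre against these.

Run:
```python
from h import *
im=get('wrist')
a=atz(im,160,106,.024);b=atz(im,371,79,.024);u=b-a;L=np.hypot(*u[:2]);n=np.array([-u[1],u[0]])/L
m=(a+b)[:2]/2
print(im['st']['position'],a,b,L,m+n*.09,m-n*.09)
```

```text
[ 0.50339561 -0.02194447  0.21070431] [ 0.40999889 -0.10600923  0.024     ] [0.42104405 0.06960827 0.024     ] 0.17596449659023228 [ 0.32569894 -0.01255125] [ 0.505344   -0.02384971]
```

Request:
{"op": "move_arm", "data": {"series": [[0, 0, -3, 0, 0, 0], [0, 0, -3, 0, 0, 0], [0, 0, -3, 0, 0, 0], [0, 0, -2, 0, 0, 0], [0, 0, -2, 0, 0, 0], [0, 0, 0, 0, 0, 0], [0, 0, 0, 0, 0, 0]]}}

```text
clock: 10.95
position: [0.5039, -0.018, 0.082]
ee_rot: [-0.279, -3.129, -0.001]
force: [0.6, -0.6, -1.5]
width: 0.542
```

Request:
{"op": "move_arm", "data": {"series": [[0, -0.3, -2, 0, 0, 0], [0, 0, -1.5, 0, 0, 0], [0, 0, -1, 0, 0, 0], [0, 0, -0.4, 0, 0, 0], [0, 0, -0.2, 0, 0, 0], [0, 0, 0, 0, 0, 0], [0, 0, 0, 0, 0, 0]]}}

```text
clock: 11.65
position: [0.5042, -0.0223, 0.0312]
ee_rot: [0.282, 3.128, 0.0]
force: [0.4, -0.0, -1.6]
width: 0.541
```

Request:
{"op": "move_arm", "data": {"series": [[0, 0, -0.1, 0, 0, 0], [0, 0, -0.1, 0, 0, 0], [0, 0, -0.1, 0, 0, 0], [0, 0, 0, 0, 0, 0], [0, 0, 0, 0, 0, 0]]}}

```text
clock: 12.15
position: [0.5039, -0.0225, 0.0277]
ee_rot: [-0.282, -3.129, -0.0]
force: [0.1, -0.5, -2.1]
width: 0.54
```

Request:
{"op": "move_arm", "data": {"series": [[0, 0, -0.05, 0, 0, 0], [0, 0, -0.05, 0, 0, 0], [0, 0, 0, 0, 0, 0], [0, 0, 0, 0, 0, 0]]}}

```text
clock: 12.55
position: [0.5039, -0.0224, 0.0276]
ee_rot: [0.282, 3.128, -0.001]
force: [-4.3, -1.6, 14.0]
width: 0.54
```

Contact with the floor. I'll ease off slightly and release.

Request:
{"op": "move_arm", "data": {"series": [[0, 0, 0.05, 0, 0, 0], [0, 0, 0, 0, 0, 0], [0, 0, 0, 0, 0, 0]]}}

```text
clock: 12.85
position: [0.5039, -0.0225, 0.0276]
ee_rot: [0.282, 3.129, -0.001]
force: [-2.8, -0.2, 7.7]
width: 0.546
```

Request:
{"op": "move_arm", "data": {"series": [[0, 0, 0, 0, 0, 0], [0, 0, 0, 0, 0, 0], [0, 0, 0, 0, 0, 0], [0, 0, 0, 0, 0, 0], [0, 0, 0, 0, 0, 0], [0, 0, 0, 0, 0, 0]], "grip": 0.8}}

```text
clock: 13.45
position: [0.5039, -0.0224, 0.0272]
ee_rot: [-0.282, -3.129, -0.0]
force: [0.4, -0.8, 0.8]
width: 0.801
```

Request:
{"op": "move_arm", "data": {"series": [[0, 0, 0.5, 0, 0, 0], [0, 0, 1, 0, 0, 0], [0, 0, 2, 0, 0, 0], [0, 0, 3, 0, 0, 0], [0, 0, 4, 0, 0, 0], [0, 0, 4, 0, 0, 0], [0, 0, 4, 0, 0, 0], [0, 0, 0, 0, 0, 0]]}}

```text
clock: 14.25
position: [0.5063, -0.0211, 0.2179]
ee_rot: [0.281, 3.121, 0.001]
force: [1.1, 0.5, -0.4]
width: 0.802
```

Run:
```python
from h import *
s=monitor.observe();print(s['clock'],s['position'],s['width'],s['force'])
for n in ['side','scene']:
    im=get(n);save(im,n+'9.png')
    for r in outline_of(n,'cap')[:1]:
        M=cv2.moments(r['mask'].astype(np.uint8));print(n,r['p'],r['rect'],atz(im,M['m10']/M['m00'],M['m01']/M['m00'],.023))
a=cv2.imread('pics/side9.png')[100:400,60:460];b=cv2.imread('pics/scene9.png')[80:380,140:540]
cv2.imwrite('pics/both9.png',np.hstack([a,b]))
```

```text
14.25 [ 0.50631335 -0.0210792   0.21793894] 0.8017773374124786 [ 1.10825789  0.45581086 -0.36351288]
side 0.92 [298.5, 233.8, 25.2, 31.5] [ 0.50089929 -0.02020643  0.023     ]
scene 0.67 [279.9, 169.4, 23.1, 30.2] [ 0.50286747 -0.02620351  0.023     ]
```

View pics/both9.png

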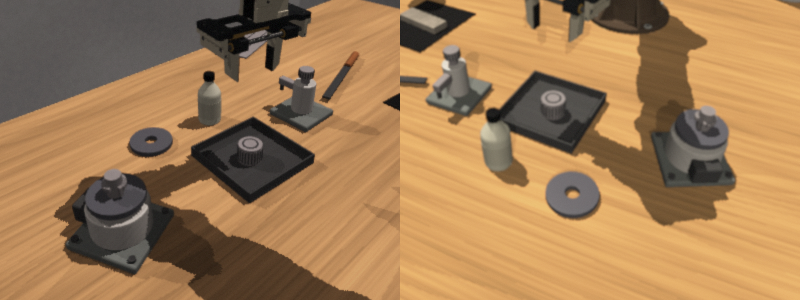

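The cap stands upright in the middle of the tray, at (250,150) in the left crop and (552,103) in the right one. The bottle is standing and the gripper is well clear above.

```bash
python3 -c "
from h import *
print(workorder.sign_off())"
```

```text
the job is handed in; nothing more can be done
None
```

The cap is unscrewed and standing upright, open side down, in the middle of the parts tray, and the job is handed in. I turned it anticlockwise 120° in three successive twists without letting go in between. It then lifted with only about 2.7 N downward on the wrist.

I lowered it until it touched the tray floor (14 N), eased off, opened the jaws and backed up about 19 cm.

**Last checks**
- **Cap:** both cameras place it near (0.502, -0.023), within a few millimetres of the tray centre.
- **Bottle:** the oil bottle is still standing.
- **Gripper:** it is open and touching nothing.
- **Time:** the clock read 14.25 s of the 51 s allowed just before handing in.

**Disagreements:** my first two wrist-camera fixes on the cap differed by about 3 mm in y. I split the difference, and the cap gripped with almost no side force. One early fix was about 1 cm off because the arm was still settling, so I measured again.

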